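# Fit the spare speed knob to the bobbin winder and hold it pressed to run

## Task

The bobbin winder has lost its knob and the spare is in the small carton: fold both carton flaps well open to the outside, take the knob out, turn it so that its key flat matches the flat of the winder's D-shaft and push it fully home on the shaft. Then keep pressing the knob so that the spring-loaded run shaft is held right down, and finish while your gripper is still holding the knob down there; do not let go. Leave everything else on the table where it is.

Things in the scene. Friction and masses are not known exactly. Their poses are not given: they have to be found in the camera images.
- carton: Small cardboard spares carton, fixed to the table. Origin at the centre of its underside; x, y along its walls, z up. Outside 146 (x) x 142 (y) x 62 mm high; walls and floor 4 mm. Its end flaps (x walls) are already folded down outside; two long flaps, on the +y and -y walls, half cover the opening. On the floor's middle a 28 mm square card pedestal carries the knob, 16 mm above the table.
- hinge_left (a point): Middle of the crease of the long flap on the carton's +y wall, at the wall's top edge, 62 mm above the table; axes as the carton's, and the crease runs along x. The flap is 3 mm card, 142 mm along the crease and 68 mm from crease to free edge.
- hinge_right (a point): The same for the long flap on the carton's -y wall.
- flap_left (a joint): Angle in rad of the +y flap: 0 lying flat over the opening, 1.57 upright, up to 2.75 (its stop) folded outward. It starts half raised (0.75 to 1.05), leaving a slot at least 35 mm wide between the two free edges. A stiff crease: it stays where it is left, and under 1 N at the free edge moves it.
- flap_right (a joint): The same for the -y flap: 0 flat over the opening, 1.57 upright, up to 2.75 folded outward; starts at 0.75 to 1.05.
- knob_centre (a point): Centre (half-way up, on the axis) of the round black ribbed knob: 40 mm wide, 30 mm high, metal-cored, about 80 g, upright on the pedestal, bore down. z along its axis, up; x towards the red pointer line on its aluminium top. D-shaped bore from below, 13.2 mm wide, 16.5 mm deep; its key flat is on the pointer (+x) side, 2.6 mm from the axis.
- shaft_seat (a point): On the axis of the winder's upright brass D-shaft, at the top of its 25 mm black collar, where the knob's underside comes to rest; 78 mm above the table with the shaft up. The shaft rises 14 mm from here, 12 mm wide, with a flat 2 mm from the axis, full length. z up along the shaft; x from the axis to the flat (white mark on the collar). It turns with some friction (0.02 N m).
- run (a joint): How far the shaft is pushed down, in m: 0 up, 0.005 fully down at its stop. The return spring needs 5 N to start and 10 N fully down; let go and it comes up.
- winder: Electric bobbin winder, fixed: white case 120 (x) x 230 (y) x 62 mm high, origin at the centre of its underside. The D-shaft stands on its flat top at x = -5, y = -72 mm; the collar's top is 16 mm above the panel, and a nut 19 mm wide rises to 6 mm above the panel. A bobbin spindle (y = 18 mm, to 92 mm high) and a spool pin (y = 84 mm, to 132 mm high) stand farther along.
Things that resemble listed ones, but are neither listed nor needed, are in the scene too. Of the things like the carton, leave any that is pink; of the rest the larger one is meant.

How it is judged:
On the way, in this order (a step that is already met when the one before it is completed fails the run):
1. both carton flaps are folded open past upright (value of joint each of flap_left, flap_right above 1.75 rad), for 0.2 s.
2. the knob is lifted clear of the carton in the gripper (z of knob_centre in the frame of carton above 0.085 m and contact force between knob and carton below 0.05 N), for 0.1 s.
3. the knob is seated on the D-shaft with its flat on the shaft's flat (z of knob_centre in the frame of shaft_seat below 0.018 m and horizontal distance between knob_centre and shaft_seat below 0.004 m and angle between the x axis of knob_centre and the x axis of shaft_seat, either way round below 0.35 rad), for 0.1 s.
At the end, for the whole second after the job is handed in: The knob sits home on the D-shaft (underside within 2.2 mm of the collar, axis within 3 mm, flats matched within 20 degrees, upright within 7 degrees), the gripper is touching it and holds the run shaft at least 3.5 mm of its 5 mm down, and both carton flaps are still folded open (z of knob_centre in the frame of shaft_seat below 0.0172 m and horizontal distance between knob_centre and shaft_seat below 0.003 m and angle between the x axis of knob_centre and the x axis of shaft_seat, either way round below 0.35 rad and angle between knob_centre's own z axis and vertical below 0.12 rad and value of joint run above 0.0035 m and contact force between the fingers and knob above 3 N and value of joint each of flap_left, flap_right above 1.6 rad); the arm keeps its last pose, push and grip.
It fails at once if the tray, bobbin tube, saucer, thimble, reel, pin tin or hoop is pushed more than 3 cm from its place (distance of any of tray, bobbin_tube, saucer, thimble, reel, pin_tin, hoop from where it was at the start of the episode above 0.03 m).
It also fails if it takes over 58 s, if anything falls off the work surface, if the arm or the gripper's body presses on something with over 40 N, if the wrist force passes 120 N, or if a joint passes its speed limit or range.

## Robot

A 6-joint arm with a two-finger parallel gripper is mounted at the origin on the work surface. World frame = base frame: x ahead of the robot, y to its left, z up, the work surface at z = 0. Lengths are in m, angles in rad, forces in N, time in s.
With the tool pointing down it reaches from about 0.25 to 0.725 m from the base axis. Payload 4 kg.
Tool frame: the origin (TCP) lies on the centre line of the jaws, within the pads' length; the fingertips stand 17 mm ahead of it and the grasp point (between the pads) lies 2 mm behind it; z points along the fingers, y is the line along which they close (so a half turn about z gives the same grasp; the last joint's range is limited). The gripper opens to 85 mm and grips with 20 to 120 N. Pads are 22 mm wide; open, the fingers measure 114 mm over their backs; the gripper's body (76 mm by 85 mm) begins 54 mm behind the grasp point. The pads swing forward as they close: fully open they stand 13 mm farther back than shut.
Start: joints at [1.132, 0.241, 0.005, 1.335, 0, 1.571], TCP at [0.212, 0.453, 0.248] pointing down, gripper open.
Joint ranges: [-2.72, 2.72], [-1.05, 1.87], [-1.09, 1.28], [-1.99, 2.15], [-1.42, 1.44], [-3.14, 3.14]. Speed limits (rad/s): [2.79, 2.79, 3.14, 3.14, 3.14, 3.14].

## Interface

Orientations are given as a unit quaternion [x, y, z, w].
In Python, from workcell import bot, camera, get_calibration gives the robot as it stands.
- The arm moves only by the tool apply_moves, never from a script. Its argument "steps" is a list of rows, each a list of 3 entries, a list of its own where there are three numbers: the shift along the tool's x, y, z as a fraction of full scale, then the turn, a rotation vector about the tool's x, y, z as a fraction of full scale, then the opening, from 0 (shut) to 1 (fully open). A call has exactly 8 rows; each row shifts and turns the commanded pose from where the row before left it, along the tool's axes as they then stand; what a row does not reach is not made up. Full scale, the value 1, is 20 cm for a shift and pi rad for a turn. A row lasts 1/12 s, in which the tool goes at most 41.7 mm and 7.16 degrees, less where a joint would pass 70% of its speed; a pose out of reach is approached as far as the arm can. A call with a number of a shift or a turn outside -1 to 1 is refused whole. A call with a gripper value outside its range is refused whole. The fingers move at their own pace and stop on an object; the grip force is fixed at half the most. Time passes only in rows, so rows that do not move let the fingers close, or fill a call up. It gives the time, the measured TCP pose, the force, the opening and the grip force at its end, in the units of the state.
- bot.get_obs(): the state, without advancing time (a new reading comes with each control period).
- camera(name): name is "scene" or "top" or "wrist"; returns (picture, depth): 480x640x3 uint8, red, green, blue; 480x640 float32, m along the optical axis (not along the pixel's ray), 0 where there is no reading.
- get_calibration(name): a dict with "fov_y" (degrees; the focal length in pixels is half the picture's height over the tangent of half this angle, whatever the lens; pixels are square), "cx", "cy" (the principal point, pixels), "rvec" (rotation vector, rad) and "tvec" (3), from world to camera coordinates, as OpenCV has them. Camera axes: x right, y down, z forward; pixel columns grow to the right and rows downward; lengths in m; the calibration is good to about 2 mm. A picture is of the moment at which its call begins: read the wrist's pose just before it. get_calibration takes no time and is no camera call; for the wrist camera it gives the pose at the moment of the call.
- bot.job_done(): hands the job in; it is judged then, once.
The state is a dict: "clock": time; "joint_pos": joint angles; "joint_vel": joint speeds; "tau": joint torques, N m; "eef_pos": TCP position; "tool_rot": TCP orientation; "ft_force": force on the tool from outside, world axes, zero at the start; "ft_torque": the same for the moment, N m; "grip_width": finger opening in m; "grasp_force": force on a finger pad.
Only numpy, scipy, OpenCV 4.12 (cv2) and the standard library are available. Lean on these libraries where they do the work, as an engineer would, in place of code of your own. Each camera call takes 0.05 s, during which the arm holds its last target. There are 200 camera calls.

## Working session

There is one attempt and no reset: what is moved stays moved. The work goes in short steps, Python scripts to look and compute and a tool call to move; the robot and the scene stay as the last step left them, time stands still between calls to the robot, and variables do not carry over. Pictures are saved under pics/ and viewed, at most 10 in all, crops included, and the job is handed in when it is done.

Besides the shell and the picture viewer there is one more tool, called after ">>>" as name([rows], argument=value, ...), one row to a line, values as JSON. apply_moves: Moves the arm, as the interface text tells. Its arguments: {"type":"object","properties":{"steps":{"type":"array"}},"required":["steps"]}

```bash
mkdir -p pics; ls
cat > h.py <<'E'
import numpy as np, cv2
from workcell import bot, camera, get_calibration
from scipy.spatial.transform import Rotation as R
def cal(n):
    c=get_calibration(n); f=240/np.tan(np.radians(c["fov_y"])/2)
    return f,c["cx"],c["cy"],R.from_rotvec(np.ravel(c["rvec"])).as_matrix(),np.ravel(c["tvec"])
def world(d,c):
    f,cx,cy,M,t=c; v,u=np.indices(d.shape)
    P=np.stack([(u-cx)/f*d,(v-cy)/f*d,d],-1); P=(P-t)@M; P[d<=0]=np.nan
    return P
def shoot(n,name):
    c=cal(n); im,d=camera(n); cv2.imwrite(f"pics/{name}.png",im[...,::-1]); np.save(f"pics/{name}.npy",world(d,c)); return im,world(d,c)
E
python3 - <<'E'
from h import *
o=bot.get_obs(); print(o)
for n in("top","scene"):
    im,P=shoot(n,n+"0"); print(get_calibration(n))
E
```

```text
pics
{'clock': 0.0, 'joint_pos': array([ 1.13200602e+00,  2.41402273e-01,  3.70241948e-03,  1.33520058e+00,
       -8.94182003e-06,  1.57078607e+00]), 'joint_vel': array([-0.00044759, -0.00018521,  0.00110044,  0.00157298,  0.00034306,
        0.00185423]), 'tau': array([-1.13792685e-03, -3.72319114e+01,  2.52407116e+01,  1.70124765e-02,
        7.48994876e-05, -5.78302419e-06]), 'eef_pos': array([0.21216658, 0.45208212, 0.24740995]), 'tool_rot': array([ 2.17634184e-01,  9.76029843e-01, -1.02780456e-03, -2.24609215e-04]), 'ft_force': array([-0.06980466,  0.29890271, -0.96612611]), 'ft_torque': array([ 0.03978012, -0.03344035, -0.01289407]), 'grasp_force': 0.0, 'grip_width': 0.08569348549684955}
{'fov_y': 51.29766138056305, 'cx': 319.09603461373837, 'cy': 241.43781990100095, 'rvec': array([ 2.13181003, -2.19659477,  0.07816594]), 'tvec': array([-0.04254105,  0.49476183,  0.98398468])}
{'fov_y': 51.38711693568753, 'cx': 316.94122232601325, 'cy': 233.32477857460063, 'rvec': array([ 2.20239854,  0.73246053, -0.30096618]), 'tvec': array([-0.35636801, -0.18183102,  1.39116547])}
```

View pics/top0.png

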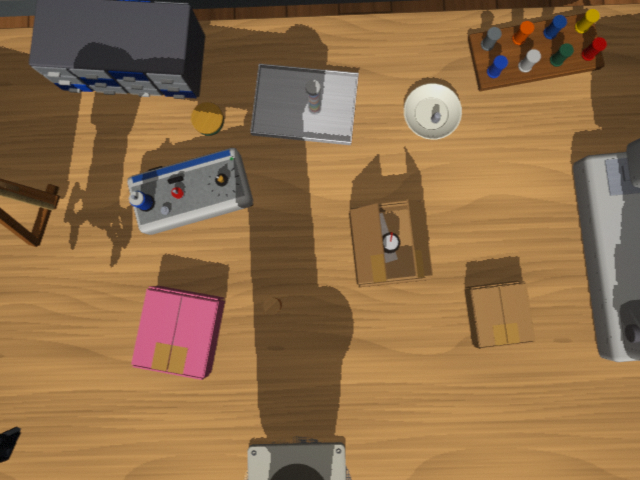

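View pics/scene0.png

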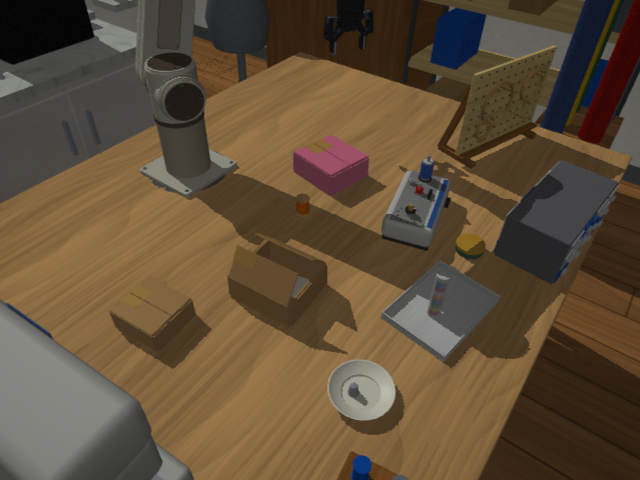

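The top view shows the brown open carton at about (390,243) with the knob at (391,241). The winder is at (190,190) with its shaft near (222,180). The pink carton at (178,333) and the small closed carton at (502,315) are decoys.

Run:
```python
from h import *
P=np.load("pics/top0.npy"); im=cv2.imread("pics/top0.png")
for (u,v) in [(391,241),(386,270),(365,240),(382,240),(400,270),(420,240),(352,215),(360,283),(408,203),(429,275),(222,180),(222,178),(222,186),(210,190),(135,195),(240,155),(140,228),(500,320),(273,303),(313,90),(5,440),(300,470)]: print(u,v,P[v,u].round(3))
a=cv2.resize(im[190:295,335:445],None,fx=3.6,fy=4,interpolation=3)
a=cv2.resize(im[190:295,340:440],(400,420),interpolation=3); b=cv2.resize(im[140:240,120:260],(400,286),interpolation=3)
c=np.zeros((420,800,3),np.uint8); c[:,:400]=a; c[:286,400:]=b; cv2.imwrite("pics/crop1.png",c)
```

```text
391 241 [ 0.488 -0.199  0.043]
386 270 [ 0.429 -0.179  0.111]
365 240 [ 0.488 -0.145  0.084]
382 240 [ 0.484 -0.174  0.112]
400 270 [ 0.432 -0.219  0.006]
420 240 [ 0.483 -0.246  0.096]
352 215 [ 0.539 -0.123  0.066]
360 283 [ 0.407 -0.134  0.064]
408 203 [ 0.549 -0.223  0.122]
429 275 [ 0.418 -0.264  0.076]
222 180 [0.61  0.123 0.091]
222 178 [0.614 0.123 0.089]
222 186 [0.604 0.129 0.065]
210 190 [0.597 0.153 0.064]
135 195 [0.582 0.28  0.116]
240 155 [0.672 0.097 0.04 ]
140 228 [0.527 0.291 0.062]
500 320 [ 0.329 -0.4    0.049]
273 303 [0.374 0.035 0.051]
313 90 [ 0.77  -0.056  0.117]
5 440 [0.195 0.398 0.292]
300 470 [ 0.06  -0.009  0.048]
```

View pics/crop1.png

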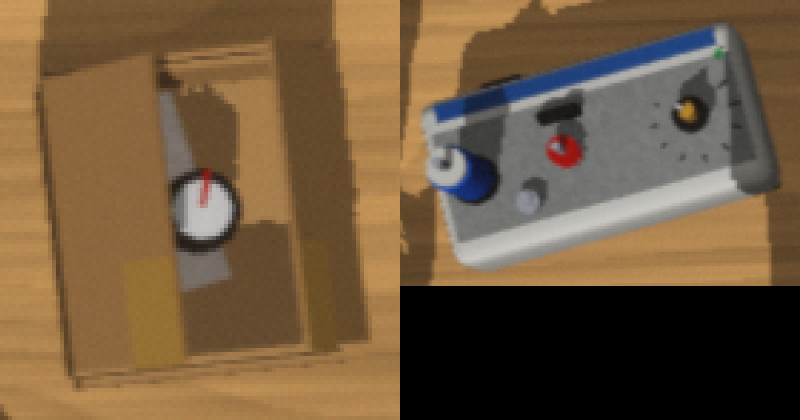

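The left flap is at about 0.82 rad and the right at about 1.05. The carton yaw is about 5° and its centre is at (0.488,-0.199), which agrees with the wall sizes. The knob pointer is at about -10° and the shaft is near (0.61,0.123).

```bash
cat >> h.py <<'E'
def plan(p,yaw):
    o=bot.get_obs(); T=R.from_quat(o["tool_rot"]); G=R.from_euler("z",yaw)*R.from_quat([1,0,0,0])
    d=T.inv().apply(np.array(p)-o["eef_pos"])/0.2; r=(T.inv()*G).as_rotvec()/np.pi
    print("t%.2f"%o["clock"],"total shift",d.round(4),"turn",r.round(4),"| tcp",o["eef_pos"].round(4),"F",o["ft_force"].round(1),"w",round(o["grip_width"],4), "q",o["joint_pos"].round(2))
E
python3 - <<'E'
from h import *
o=bot.get_obs(); f,cx,cy,M,t=cal("wrist"); T=R.from_quat(o["tool_rot"])
c=-M.T@t; print("cam in tool",T.inv().apply(c-o["eef_pos"]), "cam axes(cols) in tool\n",(T.inv().as_matrix()@M.T).round(3),f)
P=np.load("pics/top0.npy")
# shaft: high points around
m=(abs(P[...,0]-.61)<.03)&(abs(P[...,1]-.125)<.03)
for lo,hi in((.074,.082),(.084,.1)):
    q=P[m&(P[...,2]>lo)&(P[...,2]<hi)]; print(len(q),q.mean(0).round(4),q.min(0).round(3),q.max(0).round(3))
# knob top
m=(abs(P[...,0]-.488)<.03)&(abs(P[...,1]+.2)<.03)&(P[...,2]>.038)&(P[...,2]<.052); q=P[m];print(len(q),q.mean(0).round(4),q.min(0).round(3),q.max(0).round(3))
plan([.58,.125,.25],np.pi)
E
```

```text
cam in tool [ 0.06592698 -0.00076122 -0.12558296] cam axes(cols) in tool
 [[ 0.    -0.966 -0.258]
 [ 1.    -0.     0.001]
 [-0.001 -0.258  0.966]] 333.7016002845848
98 [0.6141 0.1263 0.0782] [0.603 0.114 0.074] [0.627 0.14  0.082]
29 [0.613  0.1252 0.0907] [0.608 0.121 0.085] [0.62  0.131 0.095]
294 [ 0.4856 -0.1985  0.0463] [ 0.466 -0.216  0.04 ] [ 0.506 -0.183  0.052]
t0.10 total shift [-2.3598 -0.6996 -0.0112] turn [-6.000e-04 -1.000e-04 -1.397e-01] | tcp [0.2122 0.4522 0.2475] F [-0.3 -0.  -0.3] w 0.0855 q [1.13 0.24 0.   1.34 0.   1.57]
```

>>> apply_moves([
  [[-0.19,-0.056,0],[0,0,0],1],
  [[-0.19,-0.056,0],[0,0,0],1],
  [[-0.19,-0.056,0],[0,0,0],1],
  [[-0.19,-0.056,0],[0,0,0],1],
  [[-0.19,-0.056,0],[0,0,0],1],
  [[-0.19,-0.056,0],[0,0,0],1],
  [[-0.19,-0.056,0],[0,0,0],1],
  [[-0.19,-0.056,0],[0,0,0],1],
])

```text
clock: 0.77
eef_pos: [0.4505, 0.2407, 0.248]
tool_rot: [0.218, 0.976, -0.0, -0.0]
ft_force: [0.7, 0.3, -0.0]
grip_width: 0.0856
grasp_force: 0.0
```

Run:
```python
from h import *
plan([.613,.126,.19],np.pi)
```

```text
t0.77 total shift [-0.9795 -0.1737  0.2893] turn [-1.000e-04 -2.000e-04 -1.397e-01] | tcp [0.4505 0.2407 0.248 ] F [ 0.7  0.3 -0. ] w 0.0856 q [0.49 0.26 0.03 1.34 0.   0.93]
```

>>> apply_moves([
  [[-0.195,-0.035,0.03],[0,0,0],1],
  [[-0.195,-0.035,0.03],[0,0,0],1],
  [[-0.195,-0.035,0.03],[0,0,0],1],
  [[-0.195,-0.035,0.03],[0,0,0],1],
  [[-0.195,-0.034,0.03],[0,0,0],1],
  [[0,0,0.07],[0,0,-0.039],1],
  [[0,0,0.07],[0,0,-0.039],1],
  [[0,0,0],[0,0,-0.039],1],
])

```text
clock: 1.43
eef_pos: [0.6099, 0.1265, 0.1855]
tool_rot: [0.034, 0.999, -0.001, -0.004]
ft_force: [-0.6, 0.1, -0.2]
grip_width: 0.0856
grasp_force: 0.0
```

Run:
```python
from h import *
im,P=shoot("wrist","w1")
plan([.613,.126,.19],np.pi)
f,cx,cy,M,t=cal("wrist"); p=M@np.array([.613,.126,.085])+t; u,v=f*p[0]/p[2]+cx,f*p[1]/p[2]+cy; print(u,v)
u,v=int(u),int(v); c=im[v-60:v+60,u-80:u+80,::-1]; cv2.imwrite("pics/w1c.png",cv2.resize(c,None,fx=5,fy=5,interpolation=3)[:600])
```

```text
t1.48 total shift [-0.0149 -0.0039 -0.0154] turn [-0.0004 -0.0019 -0.02  ] | tcp [0.6101 0.127  0.1869] F [-0.   0.5 -0. ] w 0.0856 q [0.21 0.52 0.26 1.31 0.   0.27]
318.27465924200027 251.73796355484066
```

View pics/w1c.png

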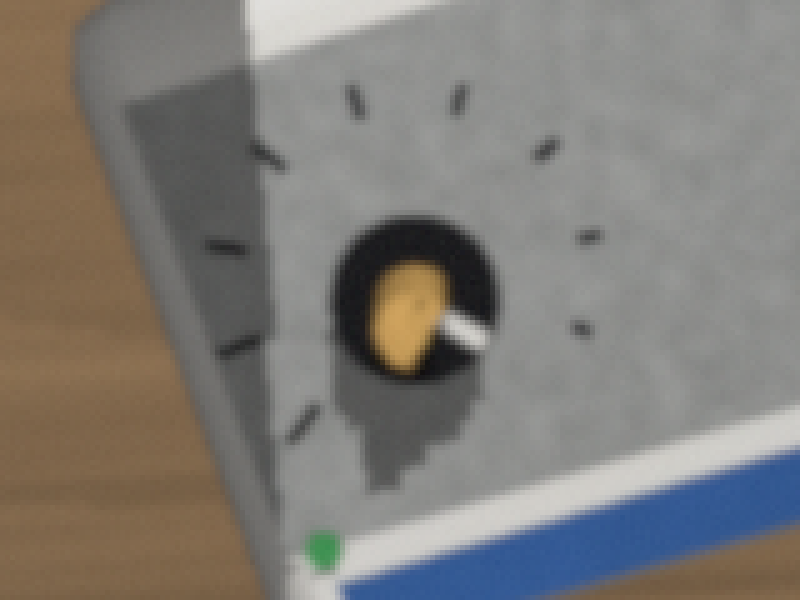

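The close-up shows the black collar centred at crop (415,298), the white mark at about (468,330) and the brass D with its flat facing the mark.

```bash
cat >> h.py <<'E'
def onplane(u,v,z,c):
    f,cx,cy,M,t=c; r=M.T@np.array([(u-cx)/f,(v-cy)/f,1]); o=-M.T@t; return o+r*(z-o[2])/r[2]
E
python3 - <<'E'
from h import *
im=cv2.imread("pics/w1.png"); c=cal("wrist"); g=im.max(2); v0,u0=251-60,318-80
sub=g[v0:v0+120,u0:u0+160]
# collar: dark or brass or mark inside circle
dark=np.uint8(sub<48); n,l,s,ce=cv2.connectedComponentsWithStats(dark)
k=l[int(245/5),int(415/5)]; print("dark area",s[k],ce[k])
pts=np.argwhere(l==k)[:,::-1].astype(np.int32); h=cv2.convexHull(pts); (ex,ey),ax,an=cv2.fitEllipse(h); print(ex,ey,ax,an)
C=onplane(ex+u0,ey+v0,.078,c); print("collar",C)
yy,xx=np.indices(sub.shape); mk=(sub>120)&((xx-ex)**2+(yy-ey)**2<17**2)&(np.ptp(im[v0:v0+120,u0:u0+160].astype(int),axis=2)<40)
mp=np.argwhere(mk); print(len(mp),mp.mean(0)); W=np.array([onplane(x+u0,y+v0,.078,c) for y,x in mp])
d=W.mean(0)-C; print("yaw from centre",np.degrees(np.arctan2(d[1],d[0])), np.linalg.norm(d))
cv,vec=np.linalg.eigh(np.cov(W[:,:2].T)); print("axis",np.degrees(np.arctan2(vec[1,1],vec[0,1])))
# depth-based collar check
P=np.load("pics/w1.npy"); m=np.linalg.norm(P[...,:2]-C[:2],axis=-1)<.016
for lo,hi in((.075,.081),(.088,.096)):
    q=P[m&(P[...,2]>lo)&(P[...,2]<hi)]; print(len(q),q.mean(0).round(4),q.min(0).round(4),q.max(0).round(4))
q=P[m&(P[...,2]>.088)][:,:2]; q=q-q.mean(0); a,b=np.linalg.eigh(np.cov(q.T)); print("D short axis",np.degrees(np.arctan2(b[1,0],b[0,0])),a**.5)
plan([.488,-.203,.25],np.radians(185))
E
```

```text
dark area [ 67  44  32  32 419] [81.86634845 57.34606205]
82.42166900634766 59.92953109741211 (31.26467514038086, 32.018646240234375) 8.758387565612793
collar [0.61457692 0.127465   0.078     ]
52 [65.63461538 92.36538462]
yaw from centre 55.54317327619529 0.008551863988110923
axis 53.626928843853996
694 [0.6129 0.1272 0.0779] [0.6013 0.1147 0.075 ] [0.6264 0.1391 0.0808]
174 [0.6126 0.1255 0.0916] [0.608  0.1209 0.0886] [0.6192 0.131  0.0936]
D short axis -109.2444972057616 [0.00253326 0.00396027]
t1.48 total shift [ 0.5073 -1.6854 -0.3096] turn [-0.0004 -0.0019 -0.0478] | tcp [0.6101 0.127  0.1869] F [-0.   0.5 -0. ] w 0.0856 q [0.21 0.52 0.26 1.31 0.   0.27]
```

Shaft axis ≈ (0.614,0.127), flat yaw ≈ 55°. Collar height and D offset agree with the given sizes. Next, over the carton with the fingers shut.

>>> apply_moves([
  [[0.02,-0.1,-0.12],[0,0,0],1],
  [[0.06,-0.19,-0.05],[0,0,0],1],
  [[0.06,-0.19,-0.05],[0,0,0],1],
  [[0.06,-0.19,-0.03],[0,0,0],1],
  [[0.06,-0.19,-0.03],[0,0,0],1],
  [[0.06,-0.19,-0.03],[0,0,0],1],
  [[0.06,-0.19,0],[0,0,0],1],
  [[0.06,-0.19,0],[0,0,0],1],
])

```text
clock: 2.15
eef_pos: [0.5025, -0.1524, 0.2532]
tool_rot: [0.037, 0.999, -0.0, 0.001]
ft_force: [0.2, -0.5, -0.2]
grip_width: 0.0855
grasp_force: 0.0
```

>>> apply_moves([
  [[0.06,-0.19,0],[0,0,0],1],
  [[0.01,-0.05,0],[0,0,-0.024],1],
  [[0,0,0],[0,0,-0.024],1],
  [[0,0,0],[0,0,0],1],
  [[0,0,0],[0,0,0],1],
  [[0,0,0],[0,0,0],1],
  [[0,0,0],[0,0,0],1],
  [[0,0,0],[0,0,0],1],
])

```text
clock: 2.82
eef_pos: [0.4861, -0.1971, 0.2523]
tool_rot: [-0.04, 0.999, 0.0, -0.0]
ft_force: [-0.4, 0.8, -0.7]
grip_width: 0.0852
grasp_force: 0.0
```

Run:
```python
from h import *
plan([.488,-.205,.25],np.radians(185))
im,P=shoot("wrist","w2")
cv2.imwrite("pics/w2.png",im[...,::-1])
```

```text
t2.82 total shift [-0.0065 -0.0399  0.0116] turn [ 0.     -0.     -0.0023] | tcp [ 0.4861 -0.1971  0.2523] F [-0.4  0.8 -0.7] w 0.0852 q [-0.39  0.29  0.08  1.36  0.   -0.47]
```

View pics/w2.png

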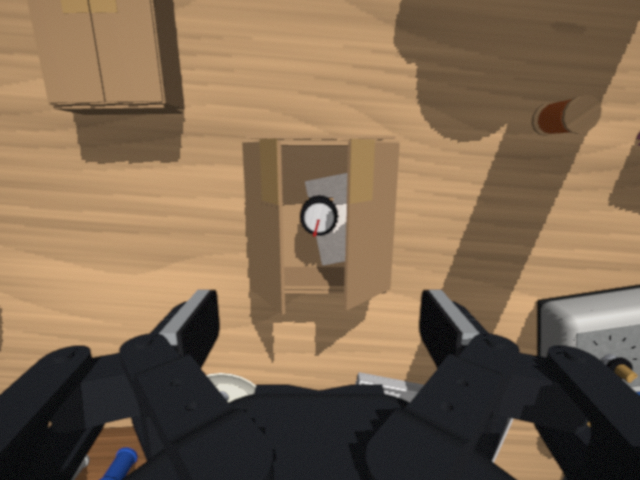

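The wrist view shows the knob at (319,215) with its pointer towards (315,236), the right flap at u≈265 and the left flap at u≈372. I'll measure these.

Run:
```python
from h import *
c=cal("wrist"); im=cv2.imread("pics/w2.png").astype(int); P=np.load("pics/w2.npy")
m=(P[...,2]>.04)&(P[...,2]<.052)&(abs(P[...,0]-.487)<.035)&(abs(P[...,1]+.2)<.035); q=P[m]
print("knob top depth",len(q),q.mean(0).round(4),((q.min(0)+q.max(0))/2).round(4),np.ptp(q,axis=0).round(3))
g=im[190:245,290:350]; red=(g[...,2]-g[...,1]>60); rp=np.argwhere(red); W=np.array([onplane(x+290,y+190,.046,c) for y,x in rp])
a,b=np.linalg.eigh(np.cov(W[:,:2].T)); print("pointer",len(W),W.mean(0).round(4),np.degrees(np.arctan2(b[1,1],b[0,1])),W.min(0),W.max(0))
d=W.mean(0)-q.mean(0);print(np.degrees(np.arctan2(d[1],d[0])))
for n,us,vs in(("L",(355,385),(160,280)),("R",(262,276),(170,280))):
    q=P[vs[0]:vs[1],us[0]:us[1]].reshape(-1,3); q=q[(q[:,2]>.06)]; A=np.c_[q,np.ones(len(q))]
    ce=q.mean(0); u,s,v=np.linalg.svd(q-ce); nn=v[2]*np.sign(v[2][2]); print(n,len(q),ce.round(3),"normal",nn.round(3),"angle",np.arccos(nn[2]),"z",q[:,2].min(),q[:,2].max(),"crease yaw",np.degrees(np.arctan2(-nn[0],nn[1])), "rms",s[2]/len(q)**.5)
```

```text
knob top depth 1166 [ 0.4845 -0.1979  0.0459] [ 0.4856 -0.198   0.0443] [0.04  0.04  0.008]
pointer 41 [ 0.4975 -0.1996  0.046 ] 169.56708036101034 [ 0.48807903 -0.20199294  0.046     ] [ 0.50509309 -0.19755847  0.046     ]
-7.11183799534612
L 3583 [ 0.476 -0.153  0.091] normal [-0.051  0.704  0.708] angle 0.7836314213832376 z 0.07089461975845557 0.10903656114148216 crease yaw 4.125264932667883 rms 0.0004288127730022675
R 1539 [ 0.484 -0.24   0.104] normal [ 0.068 -0.821  0.566] angle 0.9687806668938574 z 0.08894477411639881 0.11870967288452995 crease yaw -175.28675940184795 rms 0.00031261634368456897
```

>>> apply_moves([
  [[0,-0.03,0.05],[0,0,0],0],
  [[0,0,0],[0,0,0],0],
  [[0,0,0],[0,0,0],0],
  [[0,0,0],[0,0,0],0],
  [[0,0,0.17],[0,0,0],0],
  [[0,0,0.17],[0,0,0],0],
  [[0,0,0.17],[0,0,0],0],
  [[0,0,0.17],[0,0,0],0],
])

```text
clock: 3.53
eef_pos: [0.4865, -0.204, 0.1055]
tool_rot: [-0.04, 0.999, -0.0, 0.001]
ft_force: [0.5, 0.3, 0.6]
grip_width: 0.0001
grasp_force: 0.0
```

>>> apply_moves([
  [[0,0.07,0],[0,0,0],0],
  [[0,0.07,0],[0,0,0],0],
  [[0,0.07,0],[0,0,0],0],
  [[0,0.07,0],[0,0,0],0],
  [[0,0.07,0],[0,0,0],0],
  [[0,0.07,0],[0,0,0],0],
  [[0,0.07,0],[0,0,0],0],
  [[0,0.07,0],[0,0,0],0],
])

```text
clock: 4.2
eef_pos: [0.4791, -0.0908, 0.1095]
tool_rot: [-0.04, 0.999, -0.0, 0.003]
ft_force: [-0.6, -0.4, -0.0]
grip_width: 0.0002
grasp_force: 0.1
```

>>> apply_moves([
  [[0,0,0],[0,0,0],0],
  [[0,-0.1,0],[0,0,0],0],
  [[0,-0.12,0],[0,0,0],0],
  [[0,-0.12,0],[0,0,0],0],
  [[0,-0.12,0],[0,0,0],0],
  [[0,-0.1,0],[0,0,0],0],
  [[0,-0.07,0],[0,0,0],0],
  [[0,-0.07,0],[0,0,0],0],
])

```text
clock: 4.87
eef_pos: [0.4895, -0.2328, 0.1081]
tool_rot: [-0.04, 0.999, -0.0, 0.001]
ft_force: [-0.3, -0.7, 0.3]
grip_width: -0.0
grasp_force: 0.2
```

>>> apply_moves([
  [[0,-0.07,0],[0,0,0],0],
  [[0,-0.07,0],[0,0,0],0],
  [[0,-0.07,0],[0,0,0],0],
  [[0,-0.07,0],[0,0,0],0],
  [[0,-0.06,0],[0,0,0],0],
  [[0,-0.06,0],[0,0,0],0],
  [[0,0,0],[0,0,0],0],
  [[0,0,0],[0,0,0],0],
])

```text
clock: 5.53
eef_pos: [0.4947, -0.3121, 0.1059]
tool_rot: [-0.039, 0.999, 0.0, -0.0]
ft_force: [0.4, 0.1, 1.1]
grip_width: 0.0001
grasp_force: 0.0
```

>>> apply_moves([
  [[0,0.05,-0.1],[0,0,0],0],
  [[0,0.13,-0.1],[0,0,0],0],
  [[0,0.13,0],[0,0,0],0],
  [[0,0.13,0],[0,0,0],0],
  [[0,0.13,0],[0,0,0],1],
  [[0,0,0],[0,0,0],1],
  [[0,0,0],[0,0,0],1],
  [[0,0,0],[0,0,0],1],
])

```text
clock: 6.2
eef_pos: [0.4859, -0.1976, 0.1465]
tool_rot: [-0.04, 0.999, -0.0, 0.0]
ft_force: [-0.2, -1.1, 0.6]
grip_width: 0.0486
grasp_force: 0.0
```

Run:
```python
from h import *
plan([.4855,-.198,.029],np.radians(184.5))
im,P=shoot("wrist","w3")
c=cal("wrist")
m=(P[...,2]>.04)&(P[...,2]<.052)&(abs(P[...,0]-.487)<.035)&(abs(P[...,1]+.2)<.035); q=P[m]
print("knob",len(q),q.mean(0).round(4),((q.min(0)+q.max(0))/2).round(4),np.ptp(q,axis=0).round(3))
im=im[...,::-1].astype(int); Q=onplane
f,cx,cy,M,t=c
red=(im[...,2]-im[...,1]>60)&m; rp=np.argwhere(red); W=np.array([onplane(x,y,.046,c) for y,x in rp])
a,b=np.linalg.eigh(np.cov(W[:,:2].T)); print("pointer",len(W),W.mean(0).round(4),np.degrees(np.arctan2(b[1,1],b[0,1])))
im,P=shoot("top","t3")
for s in(1,-1):
    prof=[]
    for k in range(60,150,8):
        n=np.array([-np.sin(.078),np.cos(.078)])*s; e=(P[...,:2]-[.4855,-.198])@n; x=(P[...,:2]-[.4855,-.198])@np.array([np.cos(.078),np.sin(.078)])
        q=P[...,2][(abs(e-k/1000)<.003)&(abs(x)<.04)]; prof.append((k,round(float(np.median(q)),3) if len(q) else None))
    print(s,prof)
```

```text
t6.20 total shift [ 0.0024 -0.0016  0.5873] turn [-0.0001  0.      0.0007] | tcp [ 0.4859 -0.1976  0.1465] F [-0.2 -1.1  0.6] w 0.0486 q [-0.39  0.35 -0.11  1.1  -0.   -0.47]
knob 2345 [ 0.4841 -0.1979  0.0459] [ 0.4855 -0.1978  0.0444] [0.041 0.04  0.009]
pointer 95 [ 0.497  -0.2001  0.046 ] 170.19073509082492
1 [(60, 0.542), (68, 0.24), (76, 0.066), (84, 0.071), (92, 0.077), (100, 0.082), (108, 0.087), (116, 0.092), (124, 0.098), (132, 0.0), (140, 0.0), (148, 0.0)]
-1 [(60, None), (68, None), (76, None), (84, None), (92, None), (100, None), (108, None), (116, None), (124, None), (132, None), (140, None), (148, None)]
```

Run:
```python
from h import *
P=np.load("pics/w3.npy")
n=-np.array([-np.sin(.078),np.cos(.078)]); e=(P[...,:2]-[.4855,-.198])@n; x=(P[...,:2]-[.4855,-.198])@np.array([np.cos(.078),np.sin(.078)])
for k in range(60,150,8):
    q=P[...,2][(abs(e-k/1000)<.003)&(abs(x+.05)<.02)]; print(k,len(q),np.median(q).round(3) if len(q) else None)
```

```text
60 391 0.004
68 1773 0.054
76 771 0.066
84 817 0.07
92 859 0.074
100 910 0.077
108 966 0.081
116 1022 0.085
124 1086 0.089
132 7 0.09
140 0 None
148 0 None
```

>>> apply_moves([
  [[0.002,-0.002,0],[0,0,0],1],
  [[0,0,0],[0,0,0],1],
  [[0,0,0],[0,0,0],1],
  [[0,0,0],[0,0,0],1],
  [[0,0,0.16],[0,0,0],1],
  [[0,0,0.16],[0,0,0],1],
  [[0,0,0.16],[0,0,0],1],
  [[0,0,0.107],[0,0,0],1],
])

```text
clock: 6.97
eef_pos: [0.484, -0.1979, 0.0263]
tool_rot: [-0.04, 0.999, 0.001, -0.001]
ft_force: [0.3, 0.2, -0.2]
grip_width: 0.0854
grasp_force: 0.0
```

Both flaps are well open, at about 2.55 rad and 2.65 rad. Next, grip the knob.

>>> apply_moves([
  [[0,0,0],[0,0,0],0],
  [[0,0,0],[0,0,0],0],
  [[0,0,0],[0,0,0],0],
  [[0,0,0],[0,0,0],0],
  [[0,0,0],[0,0,0],0],
  [[0,0,0],[0,0,0],0],
  [[0,0,0],[0,0,0],0],
  [[0,0,0],[0,0,0],0],
])

```text
clock: 7.63
eef_pos: [0.4868, -0.1988, 0.0307]
tool_rot: [-0.04, 0.999, -0.001, 0.002]
ft_force: [-0.1, 0.3, 6.8]
grip_width: 0.0383
grasp_force: 60.6
```

Run:
```python
from h import *
plan([.4855,-.198,.14],np.radians(184.5)); print(bot.get_obs()["grasp_force"])
```

```text
t7.63 total shift [ 0.0043  0.0037 -0.5463] turn [-0.0005  0.001   0.0003] | tcp [ 0.4868 -0.1988  0.0307] F [-0.1  0.3  6.8] w 0.0383 q [-0.39  0.49 -0.26  0.83  0.   -0.47]
60.58102676295675
```

>>> apply_moves([
  [[0,0,-0.03],[0,0,0],0],
  [[0,0,-0.07],[0,0,0],0],
  [[0,0,-0.1],[0,0,0],0],
  [[0,0,-0.12],[0,0,0],0],
  [[0,0,-0.12],[0,0,0],0],
  [[0,0,-0.12],[0,0,0],0],
  [[0,0,-0.08],[0,0,0],0],
  [[0,0,0],[0,0,0],0],
])

```text
clock: 8.3
eef_pos: [0.4876, -0.1992, 0.1613]
tool_rot: [-0.04, 0.999, -0.002, 0.004]
ft_force: [0.5, 0.0, 0.3]
grip_width: 0.0389
grasp_force: 60.2
```

Run:
```python
from h import *
plan([.614,.127,.16],np.radians(184.5+65))
im,P=shoot("wrist","w4"); T=bot.get_obs(); Z=T["eef_pos"]; tr=R.from_quat(T["tool_rot"])
c=cal("wrist"); zt=Z[2]+.017
m=(abs(P[...,0]-Z[0])<.03)&(abs(P[...,1]-Z[1])<.03)&(P[...,2]>Z[2]-.01)&(P[...,2]<Z[2]+.035)
print(T["grasp_force"]); 
im=im.astype(int); red=(im[...,0]-im[...,1]>60)&m; rp=np.argwhere(red); print(len(rp),P[red].mean(0).round(4))
zt=P[red][:,2].mean(); W=np.array([onplane(x,y,zt,c) for y,x in rp]); a,b=np.linalg.eigh(np.cov(W[:,:2].T)); print("pointer",W.mean(0),np.degrees(np.arctan2(b[1,1],b[0,1])))
q=P[m&(abs(P[...,2]-zt)<.004)]; print("top",q.mean(0).round(4),np.ptp(q,axis=0).round(4)); A=np.c_[q[:,:2]-q.mean(0)[:2],np.ones(len(q))]; s=np.linalg.lstsq(A,q[:,2],rcond=None)[0]; print("tilt",s)
```

```text
t8.30 total shift [-0.7595  1.5756  0.0064] turn [-0.0022  0.0013 -0.3608] | tcp [ 0.4876 -0.1992  0.1613] F [0.5 0.  0.3] w 0.0389 q [-0.39  0.34 -0.09  1.13  0.   -0.47]
60.215119236381724
326 [ 0.4972 -0.2013  0.1772]
pointer [ 0.49480733 -0.20104252  0.1772158 ] 169.35212837417404
top [ 0.4848 -0.1997  0.1767] [0.0408 0.0595 0.008 ]
tilt [ 0.0149394  -0.00111965  0.17670667]
```

View pics/w4.png

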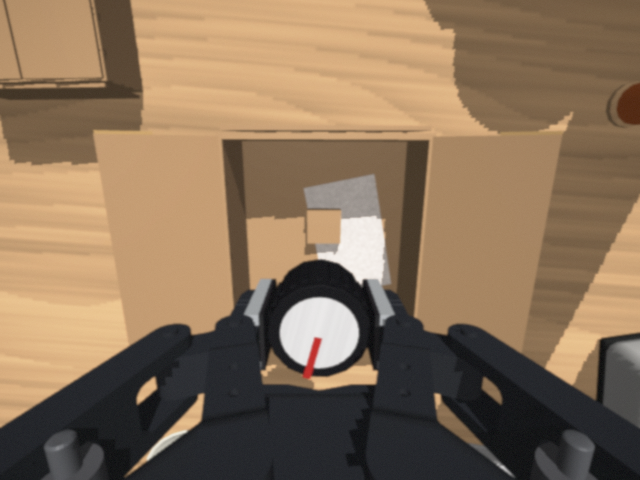

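Run:
```python
from h import *
c=cal("wrist"); im=cv2.imread("pics/w4.png"); T=bot.get_obs(); tr=R.from_quat(T["tool_rot"])
b=im[280:380,270:370]; m=np.uint8((b.min(2)>150)|((b[...,2].astype(int)-b[...,1])>60)); n,l,s,ce=cv2.connectedComponentsWithStats(m); k=l[40,40] ; print(s[k],ce[k])
h=cv2.convexHull(np.argwhere(l==k)[:,::-1].astype(np.int32)); (x,y),ax,an=cv2.fitEllipse(h); print(x+270,y+280,ax,an)
W=onplane(x+270,y+280,.177,c); print(W, "tool frame:",tr.inv().apply(W-T["eef_pos"]))
```

```text
[  10   18   79   82 4468] [48.64234557 53.36414503]
317.9019088745117 336.5392379760742 (76.19800567626953, 83.46908569335938) 27.257959365844727
[ 0.48559336 -0.19942056  0.177     ] tool frame: [ 0.00100412 -0.00055533 -0.01783847]
```

>>> apply_moves([
  [[-0.04,0.08,0],[0,0,0],0],
  [[-0.08,0.17,0],[0,0,0],0],
  [[-0.085,0.175,0],[0,0,0],0],
  [[-0.085,0.175,0],[0,0,0],0],
  [[-0.085,0.175,0],[0,0,0],0],
  [[-0.085,0.175,0],[0,0,0],0],
  [[-0.085,0.175,0],[0,0,0],0],
  [[-0.085,0.175,0],[0,0,0],0],
])

```text
clock: 9.02
eef_pos: [0.5896, 0.0726, 0.1551]
tool_rot: [-0.04, 0.999, -0.0, -0.002]
ft_force: [1.4, 0.6, -0.6]
grip_width: 0.0385
grasp_force: 60.3
```

>>> apply_moves([
  [[-0.08,0.17,0],[0,0,0],0],
  [[-0.05,0.1,0],[0,0,0],0],
  [[0,0,0],[0,0,-0.036],0],
  [[0,0,0],[0,0,-0.036],0],
  [[0,0,0],[0,0,-0.036],0],
  [[0,0,0],[0,0,-0.036],0],
  [[0,0,0],[0,0,-0.036],0],
  [[0,0,0],[0,0,-0.036],0],
])

```text
clock: 9.68
eef_pos: [0.6108, 0.1267, 0.1548]
tool_rot: [-0.373, 0.928, 0.0, -0.002]
ft_force: [0.1, -0.6, -0.4]
grip_width: 0.0392
grasp_force: 60.3
```

>>> apply_moves([
  [[0,0,0],[0,0,-0.037],0],
  [[0,0,0],[0,0,-0.037],0],
  [[0,0,0],[0,0,-0.037],0],
  [[0,0,0],[0,0,-0.036],0],
  [[0,0,0],[0,0,0],0],
  [[0,0,0],[0,0,0],0],
  [[0,0,0],[0,0,0],0],
  [[0,0,0],[0,0,0],0],
])

```text
clock: 10.35
eef_pos: [0.6117, 0.1267, 0.1563]
tool_rot: [-0.572, 0.82, 0.0, -0.0]
ft_force: [1.0, 0.2, -0.1]
grip_width: 0.0388
grasp_force: 60.3
```

Run:
```python
from h import *
plan([.6144,.1281,.125],np.radians(250))
```

```text
t10.35 total shift [-0.0112 -0.0106  0.1567] turn [ 0.0003 -0.0002 -0.0011] | tcp [0.6117 0.1267 0.1563] F [ 1.   0.2 -0.1] w 0.0388 q [ 0.2   0.54  0.2   1.24  0.   -1.01]
```

>>> apply_moves([
  [[-0.011,-0.011,0],[0,0,0],0],
  [[0,0,0],[0,0,0],0],
  [[0,0,0],[0,0,0],0],
  [[0,0,0],[0,0,0],0],
  [[0,0,0],[0,0,0],0],
  [[0,0,0],[0,0,0],0],
  [[0,0,0],[0,0,0],0],
  [[0,0,0],[0,0,0],0],
])

```text
clock: 11.02
eef_pos: [0.6148, 0.1281, 0.1569]
tool_rot: [-0.573, 0.82, -0.0, 0.0]
ft_force: [-0.7, 0.0, -0.5]
grip_width: 0.0386
grasp_force: 60.3
```

Run:
```python
from h import *
plan([.6144,.1281,.125],np.radians(250))
im,P=shoot("wrist","w5"); f,cx,cy,M,t=cal("wrist"); p=M@np.array([.614,.127,.078])+t; u,v=f*p[0]/p[2]+cx,f*p[1]/p[2]+cy; print(u,v)
a=cv2.resize(im[120:400,170:470,::-1],(640,597),interpolation=3)
cv2.imwrite("pics/w5c.png",a)
```

```text
t11.02 total shift [0.0006 0.0018 0.1597] turn [-0.     -0.     -0.0006] | tcp [0.6148 0.1281 0.1569] F [-0.7  0.  -0.5] w 0.0386 q [ 0.21  0.54  0.22  1.24 -0.   -1.01]
318.1375004069158 254.2886778172258
```

View pics/w5c.png

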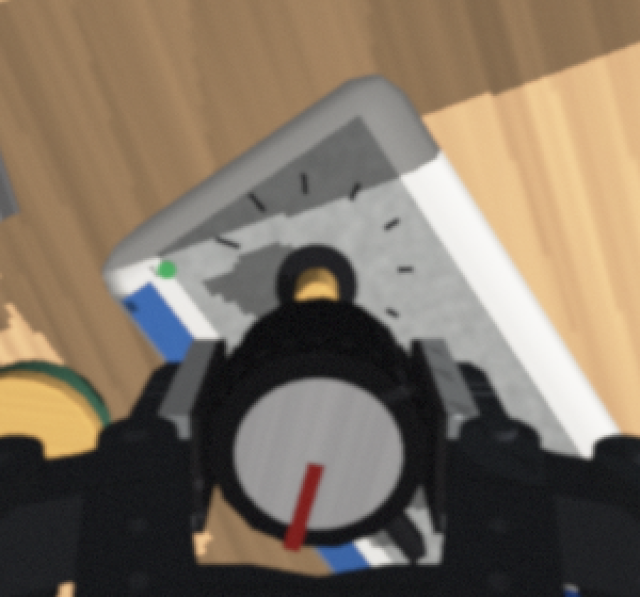

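The crop shows the collar behind the knob at (316,283), where I predicted it, and the knob's disc centred at (318,454). I'll refine both.

Run:
```python
from h import *
from scipy.optimize import least_squares
c=cal("wrist"); T=bot.get_obs(); tr=R.from_quat(T["tool_rot"]); tcp=T["eef_pos"]
im=cv2.imread("pics/w5.png").astype(int); g=cv2.GaussianBlur(im.max(2).astype(np.float32),(0,0),.7)
def edges(u0,v0,angs,rmin,rmax,sgn):
    out=[]
    for a in np.radians(angs):
        r=np.arange(rmin,rmax,.25); xs=(u0+r*np.cos(a)).astype(np.float32); ys=(v0+r*np.sin(a)).astype(np.float32)
        p=cv2.remap(g,xs[None],ys[None],1)[0]; d=sgn*np.gradient(p); k=d.argmax(); out.append((xs[k],ys[k]))
    return out
def fit(pts,z,r0=None):
    W=np.array([onplane(x,y,z,c)[:2] for x,y in pts])
    f=lambda p:np.hypot(*(W-p[:2]).T)-(r0 or p[2])
    s=least_squares(f,[*W.mean(0),r0 or .017],loss="soft_l1",f_scale=.0003); return s.x,np.abs(s.fun).mean()
d=edges(319,333,range(0,360,10),28,46,-1); x,e=fit(d,tcp[2]+.016); print("disc",x,e,"tool",(tr.inv().apply(np.r_[x[:2],tcp[2]+.016]-tcp)*1000).round(2))
k=edges(318.4,254,range(185,356,8),14,24,1); 
for r0 in(.0125,None): 
    x,e=fit(k,.078,r0); print("collar",x,e,"tool",(tr.inv().apply(np.r_[x[:2],.078]-tcp)*1000).round(2))
# pointer
P=np.load("pics/w5.npy"); red=(im[...,2]-im[...,1]>50); red[:310]=0; red[:,:290]=0; red[:,350:]=0; red[382:]=0
W=np.array([onplane(b,a,tcp[2]+.016,c) for a,b in np.argwhere(red)]); a,b=np.linalg.eigh(np.cov(W[:,:2].T)); print(len(W),"pointer",np.degrees(np.arctan2(b[1,1],b[0,1])))
print("top z",np.median(P[325:345,300:312,2])-tcp[2])
```

```text
disc [0.61381556 0.12751581 0.01459774] 8.649215772227774e-05 tool [  0.86   0.72 -16.  ]
collar [0.61404121 0.1262593  0.0125    ] 0.00020688543028653226 tool [ 1.97  0.08 78.95]
collar [0.61382921 0.12574893 0.01204988] 0.00013888646982244057 tool [ 2.52  0.1  78.95]
300 pointer 55.14952170731324
top z nan
```

>>> apply_moves([
  [[0.0065,-0.003,0.03],[0,0,0],0],
  [[0,0,0.08],[0,0,0],0],
  [[0,0,0.08],[0,0,0],0],
  [[0,0,0.03],[0,0,0],0],
  [[0,0,0],[0,0,0],0],
  [[0,0,0],[0,0,0],0],
  [[0,0,0],[0,0,0],0],
  [[0,0,0],[0,0,0],0],
])

```text
clock: 11.73
eef_pos: [0.6157, 0.1268, 0.1141]
tool_rot: [-0.573, 0.82, -0.0, 0.001]
ft_force: [0.9, 0.4, -0.4]
grip_width: 0.0381
grasp_force: 60.3
```

>>> apply_moves([
  [[0,0,0.01],[0,0,0],0],
  [[0,0,0.01],[0,0,0],0],
  [[0,0,0.01],[0,0,0],0],
  [[0,0,0.01],[0,0,0],0],
  [[0,0,0.01],[0,0,0],0],
  [[0,0,0],[0,0,0],0],
  [[0,0,0],[0,0,0],0],
  [[0,0,0],[0,0,0],0],
])

```text
clock: 12.4
eef_pos: [0.6149, 0.1267, 0.1028]
tool_rot: [-0.573, 0.82, 0.0, -0.0]
ft_force: [0.9, 0.3, -1.2]
grip_width: 0.0384
grasp_force: 60.3
```

>>> apply_moves([
  [[0,0,0.01],[0,0,0],0],
  [[0,0,0.01],[0,0,0],0],
  [[0,0,0.01],[0,0,0],0],
  [[0,0,0],[0,0,0],0],
  [[0,0,0],[0,0,0],0],
  [[0,0,0],[0,0,0],0],
  [[0,0,0],[0,0,0],0],
  [[0,0,0],[0,0,0],0],
])

```text
clock: 13.07
eef_pos: [0.6149, 0.1267, 0.0969]
tool_rot: [-0.573, 0.82, 0.0, 0.0]
ft_force: [0.8, 0.7, -1.1]
grip_width: 0.0386
grasp_force: 60.3
```

>>> apply_moves([
  [[0,0,0.01],[0,0,0],0],
  [[0,0,0.01],[0,0,0],0],
  [[0,0,0.01],[0,0,0],0],
  [[0,0,0],[0,0,0],0],
  [[0,0,0],[0,0,0],0],
  [[0,0,0],[0,0,0],0],
  [[0,0,0],[0,0,0],0],
  [[0,0,0],[0,0,0],0],
])

```text
clock: 13.73
eef_pos: [0.6151, 0.1266, 0.0919]
tool_rot: [-0.573, 0.82, -0.0, 0.0]
ft_force: [-1.9, -0.5, 5.0]
grip_width: 0.0383
grasp_force: 60.7
```

Seating contact came at z≈0.092 with 5 N, which is the spring preload as expected. Next, press the run shaft down.

>>> apply_moves([
  [[0,0,0.01],[0,0,0],0],
  [[0,0,0.01],[0,0,0],0],
  [[0,0,0.01],[0,0,0],0],
  [[0,0,0],[0,0,0],0],
  [[0,0,0],[0,0,0],0],
  [[0,0,0],[0,0,0],0],
  [[0,0,0],[0,0,0],0],
  [[0,0,0],[0,0,0],0],
])

```text
clock: 14.4
eef_pos: [0.6152, 0.1267, 0.0877]
tool_rot: [-0.573, 0.82, -0.0, 0.001]
ft_force: [-4.4, -1.0, 13.1]
grip_width: 0.0388
grasp_force: 61.7
```

>>> apply_moves([
  [[0.001,0.003,0],[0,0,0],0],
  [[0,0,0.005],[0,0,0],0],
  [[0,0,0.005],[0,0,0],0],
  [[0,0,0],[0,0,0],0],
  [[0,0,0],[0,0,0],0],
  [[0,0,0],[0,0,0],0],
  [[0,0,0],[0,0,0],0],
  [[0,0,0],[0,0,0],0],
])

```text
clock: 15.07
eef_pos: [0.6152, 0.1267, 0.0875]
tool_rot: [-0.573, 0.82, -0.001, 0.002]
ft_force: [-6.5, -2.2, 19.3]
grip_width: 0.0388
grasp_force: 62.6
```

Run:
```python
from h import *
plan([.6144,.1281,.087],np.radians(250))
im,P=shoot("wrist","w6")
cv2.imwrite("pics/w6c.png",cv2.resize(im[150:400,170:470,::-1],(600,500),interpolation=3))
```

```text
t15.07 total shift [-0.0053  0.006   0.0027] turn [-0.0012  0.0006 -0.0006] | tcp [0.6152 0.1267 0.0875] F [-6.5 -2.2 19.3] w 0.0388 q [ 0.2   0.59  0.11  1.08 -0.   -1.02]
```

View pics/w6c.png

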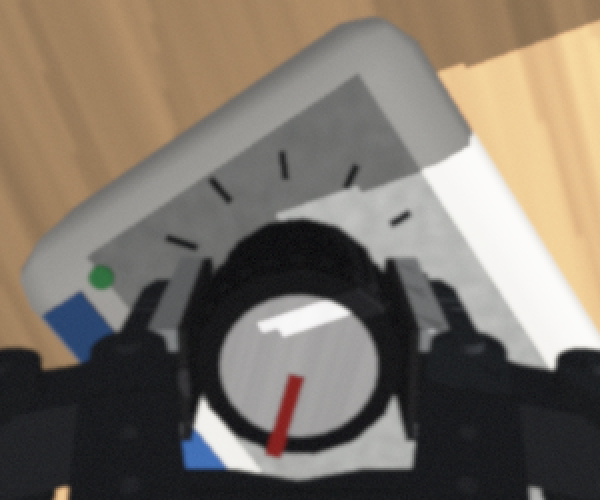

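The picture shows the knob upright and centred over the shaft. The pointer is on the mark's side and the fingers are clear of the panel. The height of 0.0875 m and the hard stop at 19 N agree with the run shaft being fully down.

```bash
python3 -c "
from workcell import bot
print(bot.job_done())"
```

```text
the job is handed in; nothing more can be done
None
```

I handed the job in at about 15 s: both flaps are folded open, and the knob is on the D-shaft with its flat matched. The gripper is still holding the run shaft down at its stop with about 19 N. The hand-in gave no pass or fail result, so this rests on my own readings.

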